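# Seat the tubes, shut and start the heating block

## Task

Get the dry-block heater going by touch alone, pinching and lifting nothing: with the fingertips gently press down the two tubes that stand proud until both are fully home like the others, then swing the hinged lid over from behind and press it fully shut, and only after that tap the round start key at the right of its front panel, then let go. Press lightly throughout, keep off the square stop key and leave the other things on the bench where they are.

Things in the scene. Friction and masses are not known exactly. Their poses are not given: they have to be found in the camera images.
- heater: dry-block heater, fixed, white case 168 (x) x 190 (y) x 90 mm high. Origin under its centre, x to its back (sloping front panel at -x), y left. Block top 74 mm above the bench, 16 mm below the case's rim, 2 x 4 wells at x = -3, 31 mm, y = -54, -18, 18, 54 mm. Six hold like white-capped tubes: two, in wells that vary, stand proud; four are home, immovable, cap tops 96 mm above the bench
- tube_a (a joint): first proud tube: white screw cap 19 mm in diameter, 18 mm high; slides only up and down in its well against about 2 N of friction and stays where left. Value: how far it stands proud, m: 0 = fully home (bottomed, cap top 96 mm above the bench); starts at 0.014 to 0.020; must not be drawn up past 0.025
- tube_a_cap (a point): centre of the top of this tube's cap, where to press
- tube_b (a joint): second proud tube: white screw cap 19 mm in diameter, 18 mm high; slides only up and down in its well against about 2 N of friction and stays where left. Value: how far it stands proud, m: 0 = fully home (bottomed, cap top 96 mm above the bench); starts at 0.014 to 0.020; must not be drawn up past 0.025
- tube_b_cap (a point): centre of the top of this tube's cap, where to press
- lid (a joint): white hinged lid with a clear window, 104 mm from hinge to front edge, 172 mm wide, 14 mm thick; a 44 mm wide tab juts 12 mm past the middle of its front edge. Value: opening angle, rad: 0 = shut on the case, 1.57 = upright; starts leaning back, 1.65 to 1.80. A stiff hinge (0.09 N m) holds it at any angle; it has no catch
- lid_hinge (a point): middle of the lid's hinge line, on the heater, 74 mm behind the heater's origin and 94 mm above the bench; the line runs along the heater's y
- lid_front (a point): middle of the front edge (tab apart) of the lid's outer face, moving with it: 104 mm from the hinge line along the lid, 14 mm off it to the outside. The outer face is on top when shut, 108 mm above the bench, and looks back, away from the robot, while open
- start_key (a joint): start key: round, white, 25 mm in diameter, a raised triangle on it, at the right (-y) end of the panel. Value: how far it is pressed in, m, 0 to 0.0045, along the panel's normal (panel slopes 27 degrees down to the robot; a press straight down works too). Springs back; 1.5 N to start, 5 N fully in; counts from 0.003
- start_key_top (a point): centre of the start key's face
- stop_key (a joint): stop key: the square white key, 23 mm, with a raised square, at the left (+y) end of the panel, 128 mm from the start key; moves alike and must not be pressed
- rack: bystander: loose orange block rack with small capped tubes, 45 x 100 x 53 mm, beside the heater's right side
- marker: bystander: loose marker pen, 135 mm long, 16 mm high, to the heater's left
- forceps: bystander: loose steel forceps, 118 mm long, lying flat at the right
- dish: bystander: loose small dish with lid, 46 mm across, 14 mm high, to the heater's left
- mould: bystander: loose steel base mould, 24 x 37 x 9 mm, at the front right

How it is judged (in metres and radians):
On the way, in this order (a step that is already met when the one before it is completed fails the run):
1. both proud tubes are pressed fully home (value of joint each of tube_a, tube_b below 0.0025 m), for 0.2 s.
2. the lid is fully shut, the tubes still home (all of step 1 and value of joint lid below 0.04 rad), for 0.2 s.
3. the start key is pressed in by the fingers, with the lid shut (value of joint start_key above 0.003 m and value of joint lid below 0.04 rad and contact force between the fingers and start_key above 0.5 N), for 0.05 s.
At the end, for the whole second after the job is handed in: Both tubes stand less than 2.5 mm proud, the lid is shut to within 0.04 rad (4 mm at its front edge), the start key has been tapped after that and has sprung back, and the stop key is out (all of step 2 and value of joint each of start_key, stop_key below 0.001 m); the robot touches nothing.
It fails at once if the start key is pressed before the lid is shut, or the stop key is pressed (value of joint stop_key above 0.002 m or (value of joint start_key above 0.002 m and value of joint lid above 0.06 rad)).
It fails at once if the lid is brought down on a tube that stands proud (value of joint lid below 0.25 rad and value of joint any of tube_a, tube_b above 0.005 m).
It fails at once if a tube is drawn upward instead of pressed (value of joint any of tube_a, tube_b above 0.025 m).
It fails at once if the heater, a tube, the lid or a key is pressed with more than 45 N (contact force between any of the arm, the fingers and heater above 45 N or contact force between any of the arm, the fingers and tube_a above 45 N or contact force between any of the arm, the fingers and tube_b above 45 N).
It fails at once if a bystander is shifted by more than 20 mm or lifted (distance of any of rack, marker, forceps, dish, mould from where it was at the start of the episode above 0.02 m).
It also fails if it takes over 54 s, if anything falls off the work surface, if the arm or the gripper's body presses on something with over 40 N, if the wrist force passes 120 N, or if a joint passes its speed limit or range.

## Robot

A 6-joint arm with a two-finger parallel gripper is mounted at the origin on a cart in front of the work surface, level with it; the furniture and walls round the work are solid. World frame = base frame: x ahead of the robot, y to its left, z up, the work surface at z = 0. Lengths are in mm, angles in rad, forces in N, time in s.
With the tool pointing down it reaches from about 350 to 875 mm from the base axis. Payload 4.2 kg.
Tool frame: the origin (TCP) lies between the finger pads; the fingertips stand 14 mm ahead of it and the grasp point (between the pads) lies 5 mm behind it; z points along the fingers, y is the line along which they close (so a half turn about z gives the same grasp; the last joint's range is limited). The gripper opens to 85 mm and grips with 20 to 120 N. Pads are 22 mm wide; open, the fingers measure 114 mm over their backs; the gripper's body (76 mm by 85 mm) begins 54 mm behind the grasp point. The pads swing forward as they close: fully open they stand 13 mm farther back than shut.
Start: joints at [-1.075, 0.385, 0.008, 0, -1.194, -0.259], TCP at [146.638, -607.533, 245.312] pointing down, gripper open.
Joint ranges: [-3.14, 3.14], [-1.21, 2.06], [-1.07, 1.41], [-3.16, 2.05], [-2.99, -0.16], [-3.1, 3.1]. Speed limits (rad/s): [2.79, 2.79, 3.14, 3.14, 3.14, 3.14].

## Interface

Orientations are given as a unit quaternion [x, y, z, w].
In Python, from bench import * gives the robot as it stands.
- The arm moves only by the tool carry_out, never from a script. Its argument "motion" is a list of rows, each a list of 7 numbers: the turn, a rotation vector about the tool's x, y, z in rad, then the shift along the tool's x, y, z in mm, then the opening, from -1 (shut) to 1 (fully open), so that 0 is half open. A call has 1 to 5 rows; each row is the pose to reach, as a shift and turn from the pose commanded when the call began, along the tool's axes at that moment; what a row does not reach only later rows make up. A row lasts 1/8 s, in which the tool goes at most 62.5 mm and 10.7 degrees, less where a joint would pass 70% of its speed; a pose out of reach is approached as far as the arm can. A call with a gripper value outside its range is refused whole. The fingers move at their own pace and stop on an object; the grip force is fixed at half the most. Time passes only in rows, so rows that repeat a pose let the fingers close. It gives the time, the measured TCP pose, the force, the opening and the grip force at its end, in the units of the state.
- read_state(): the state, without advancing time (a new reading comes with each control period).
- get_image(name): name is "side" or "top"; returns a dict with "color" (420x560x3 uint8, blue, green, red), "mtx" (3x3 intrinsics, pixels), "position" and "orientation" of the camera in the world. Camera axes: x right, y down, z forward; pixel columns grow to the right and rows downward; lengths in mm; the calibration is good to about 2 mm. A picture is of the moment at which its call begins. There is no depth.
- job_done(): hands the job in; it is judged then, once.
The state is a dict: "clock": time; "joints": joint angles; "joint_vel": joint speeds; "joint_efforts": joint torques, N m; "position": TCP position; "ee_rot": TCP orientation; "contact_force": force on the tool from outside, world axes, zero at the start; "wrist_torque": the same for the moment, N m; "gripper_width": finger opening in mm; "grasp_force": force on a finger pad.
Only numpy, scipy, OpenCV 4.12 (cv2) and the standard library are available. Lean on these libraries where they do the work, as an engineer would, in place of code of your own. Each camera call takes 0.05 s, during which the arm holds its last target. There are 200 camera calls.

## Working session

There is one attempt and no reset: what is moved stays moved. The work goes in short steps, Python scripts to look and compute and a tool call to move; the robot and the scene stay as the last step left them, time stands still between calls to the robot, and variables do not carry over. Pictures are saved under pics/ and viewed, at most 10 in all, crops included, and the job is handed in when it is done.

Besides the shell and the picture viewer there is one more tool, called after ">>>" by a JSON object that holds its "op" and its "data". carry_out: Moves the arm, as the interface text tells. Its arguments: {"type":"object","properties":{"motion":{"type":"array"}},"required":["motion"]}

```bash
mkdir -p pics; ls; python3 - <<'E'
from bench import *
import cv2
s=read_state();print({k:s[k] for k in('clock','position','ee_rot','gripper_width','contact_force')})
for n in("side","top"):
    i=get_image(n);cv2.imwrite(f"pics/{n}0.png",i["color"]);print(n,i["mtx"].tolist() if hasattr(i["mtx"],'tolist') else i["mtx"],i["position"],i["orientation"])
E
```

```text
pics
{'clock': 0.0, 'position': array([ 146.5050035 , -607.00870567,  244.21508438]), 'ee_rot': array([-1.18027682e-01,  9.93009692e-01,  1.08937885e-03, -1.74956541e-04]), 'gripper_width': 85.50975212785798, 'contact_force': array([-1.17567453,  0.01103197,  0.21225466])}
side [[463.75004625727837, 0.0, 271.16828619957624], [0.0, 463.75004625727837, 213.29519924165024], [0.0, 0.0, 1.0]] [ 346.44788107 -717.63471553  619.28055232] [ 0.89769301 -0.10278529  0.04045021 -0.42655155]
top [[466.9506057302235, 0.0, 278.93748539923286], [0.0, 466.9506057302235, 207.75434979033002], [0.0, 0.0, 1.0]] [ 397.24529742  -44.29023046 1073.00742248] [-0.70384498  0.70883177 -0.04083627  0.02218475]
```

View pics/side0.png

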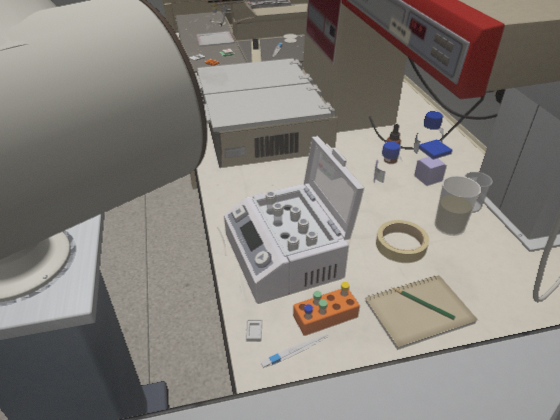

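View pics/top0.png

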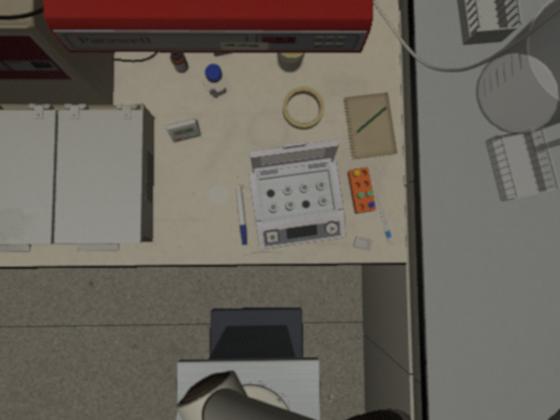

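The side view shows the heater around (285,235) and its open lid at (332,190). The start key is near (262,258) and the stop key near (239,212). In the top view the heater is around (298,205). Next I'll enlarge both.

```bash
python3 - <<'E'
import cv2
a=cv2.imread("pics/side0.png")[135:295,220:365];cv2.imwrite("pics/c1.png",cv2.resize(a,None,fx=3.7,fy=3.7,interpolation=2))
a=cv2.imread("pics/top0.png")[135:255,230:390];cv2.imwrite("pics/c2.png",cv2.resize(a,None,fx=5,fy=5,interpolation=2))
E
```

```text
(no output)
```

View pics/c1.png

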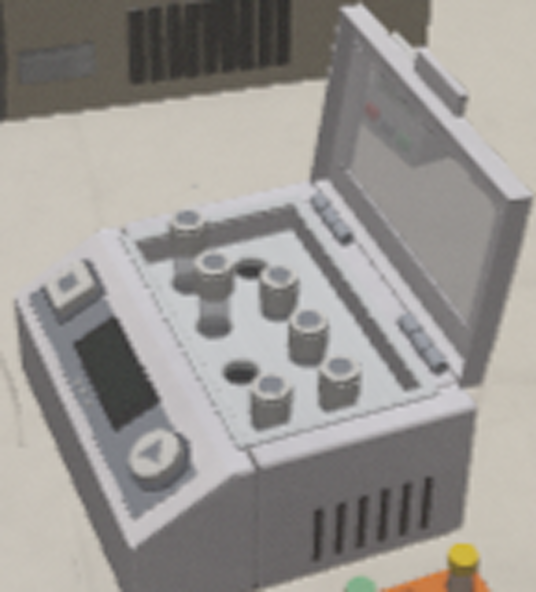

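View pics/c2.png

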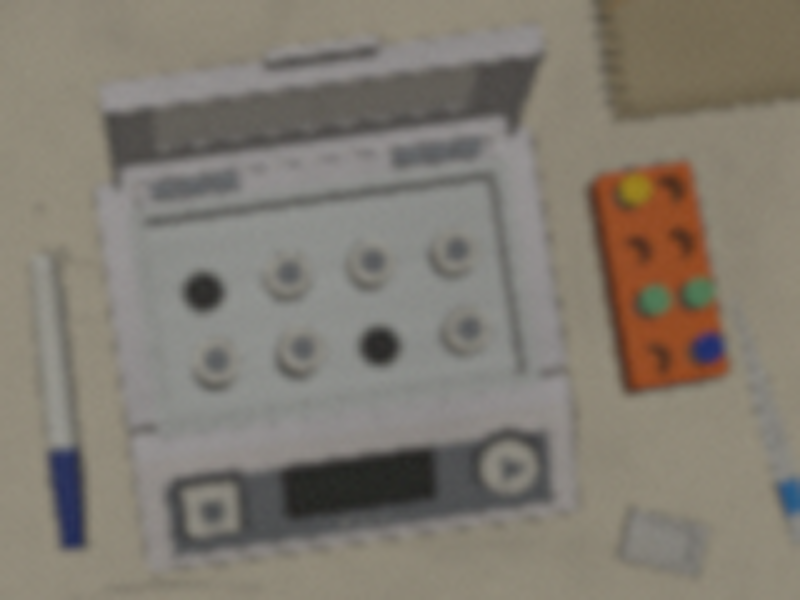

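Crop 1 shows the two front-left tubes, at crop (187,220) and (213,265), standing proud. They are in wells (-3,54) and (-3,18), and the empty wells are (31,54) and (-3,-18). I'll fit the heater pose from the wells, caps and keys in both views.

```bash
cat > h.py <<'E'
import numpy as np, pickle
from scipy.spatial.transform import Rotation as R
from scipy.optimize import least_squares
K={'side':(463.75,271.168,213.295,[346.44788107,-717.63471553,619.28055232],[0.89769301,-0.10278529,0.04045021,-0.42655155]),
'top':(466.95,278.937,207.754,[397.24529742,-44.29023046,1073.00742248],[-0.70384498,0.70883177,-0.04083627,0.02218475])}
def proj(n,P):
    f,cx,cy,p,q=K[n]; c=R.from_quat(q).inv().apply(np.atleast_2d(P)-p)
    return np.c_[f*c[:,0]/c[:,2]+cx,f*c[:,1]/c[:,2]+cy]
def tri(us,ut):
    return least_squares(lambda P:np.r_[proj('side',P)[0]-us,proj('top',P)[0]-ut],[500,-50,80.]).x
def S(u,v):return np.array([u/3.7+219.6+.0,v/3.7+134.6])
def T(u,v):return np.array([u/5+229.6,v/5+134.6])
def world(pose,L):
    L=np.atleast_2d(L);c,s=np.cos(pose[2]),np.sin(pose[2])
    return np.c_[pose[0]+c*L[:,0]-s*L[:,1],pose[1]+s*L[:,0]+c*L[:,1],L[:,2]]
E
python3 - <<'E'
from h import *
L=np.array([[31,54,74],[-3,-18,74],[31,18,96],[31,-18,96],[31,-54,96],[-3,-54,96.]])
t=np.array([T(203,291),T(380,346),T(290,272),T(372,262),T(456,250),T(467,328)])
s=np.array([S(250,268),S(241,372),S(280,277),S(310,322),S(341,367),S(272,385)])
for w in('t','s','ts'):
    f=lambda p:np.r_[((proj('top',world(p,L))-t)*('t' in w)).ravel(),((proj('side',world(p,L))-s)*('s' in w)).ravel()]
    r=least_squares(f,[500,-60,0.1]);print(w,r.x,np.round(r.fun,1))
p=r.x
pr={'A':tri(S(187,219),T(219,358)),'B':tri(S(213,263),T(303,348)),'start':tri(S(157,457),T(510,466)),'stop':tri(S(68,284),T(212,510)),'tab':tri(S(441,80),T(322,50))}
c,s_=np.cos(p[2]),np.sin(p[2])
for k,v in pr.items():
    d=v-[p[0],p[1],0];print(k,v.round(1),'local',np.round([c*d[0]+s_*d[1],-s_*d[0]+c*d[1],d[2]],1))
for n,l in(('A',[-3,54,113]),('B',[-3,18,113]),('hinge',[74,0,94])):print(n,world(p,l).round(1))
E
```

```text
t [ 4.95443565e+02 -1.10183715e+02  1.32229432e-01] [ 0.  -0.1 -0.1 -0.1 -0.4  0.2  0.1 -0.2  0.1 -0.1  0.3  0.2  0.  -0.
  0.  -0.  -0.  -0.  -0.  -0.  -0.  -0.  -0.  -0. ]
s [ 4.95225166e+02 -1.12073997e+02  1.39884295e-01] [ 0.   0.   0.  -0.   0.   0.   0.  -0.   0.  -0.   0.   0.   0.2  0.1
  0.3  0.2 -0.2 -0.3 -0.3 -0.5 -0.   0.2  0.   0.3]
ts [ 4.95419831e+02 -1.10966665e+02  1.36735889e-01] [ 0.4  0.1  0.3 -0.1 -0.1  0.2  0.4 -0.2  0.4 -0.2  0.6  0.1  0.3 -0.3
  0.2 -0.2 -0.2 -0.7 -0.3 -0.9 -0.2 -0.2 -0.1 -0.1]
A [485.4 -58.5 114.5] local [ -2.8  53.4 114.5]
B [489.9 -93.3 112.9] local [ -3.1  18.2 112.9]
start [ 442.6 -182.9   80.8] local [-62.1 -64.   80.8]
stop [424.3 -55.6  82.9] local [-62.9  64.5  82.9]
tab [595.2 -97.2 201.3] local [100.7   0.  201.3]
A [[485.1 -57.9 113. ]]
B [[490.  -93.5 113. ]]
hinge [[ 568.7 -100.9   94. ]]
```

>>> {"op": "carry_out", "data": {"motion": [[0,0,0.02,-41.6,41.4,0,-1],[0,0,0.04,-83.2,82.7,0,-1],[0,0,0.06,-124.8,124,0,-1],[0,0,0.08,-166.4,165.4,0,-1],[0,0,0.1,-208,206.7,0,-1]]}}

```text
clock: 0.72
position: [300.8, -356.0, 245.1]
ee_rot: [-0.068, 0.998, 0.0, -0.0]
contact_force: [1.1, -0.1, 0.3]
gripper_width: 0.1
grasp_force: 0.0
```

```bash
cat >> h.py <<'E'
P=[495.42,-110.97,0.1367]
def where():
    from bench import read_state
    s=read_state();d=s['position']-[P[0],P[1],0];c,n=np.cos(P[2]),np.sin(P[2])
    M=R.from_euler('z',-P[2])*R.from_quat(s['ee_rot'])
    print('t',round(s['clock'],2),'TCP local',np.round([c*d[0]+n*d[1],-n*d[0]+c*d[1],d[2]],1),'tool x,z local',M.apply([1,0,0]).round(4),M.apply([0,0,1]).round(4),'F',s['contact_force'].round(1),'w',round(s['gripper_width'],1),s['joints'].round(2))
E
python3 - <<'E'
from h import *
where()
# red device edge
for a in((468,95),(490,80)):print(tri(np.array(a),np.array([366,50])).round(0))
E
```

```text
t 0.72 TCP local [-226.2 -216.3  245.1] tool x,z local [-1.e+00  9.e-04  2.e-04] [-2.e-04  3.e-04 -1.e+00] F [ 1.1 -0.1  0.3] w 0.1 [-0.52  0.11 -0.36 -0.   -1.1  -0.92]
[ 723. -209.  345.]
[ 733. -214.  363.]
```

>>> {"op": "carry_out", "data": {"motion": [[0,0,0,-37.2,45,0,-1],[0,0,0,-74.4,90,0,-1],[0,0,0,-111.6,135,0,-1],[0,0,0,-148.8,180,0,-1],[0,0,0,-186,225,0,-1]]}}

```text
clock: 1.35
position: [454.4, -107.6, 245.3]
ee_rot: [-0.069, 0.998, 0.0, -0.0]
contact_force: [0.7, -0.0, 0.4]
gripper_width: -0.1
grasp_force: 0.0
```

>>> {"op": "carry_out", "data": {"motion": [[0,0,0,-37.2,45.3,20,-1],[0,0,0,-37.2,45.3,70,-1],[0,0,0,-37.2,45.3,95,-1],[0,0,0,-37.2,45.3,95,-1]]}}

```text
clock: 1.85
position: [483.0, -59.6, 148.3]
ee_rot: [-0.068, 0.998, -0.0, -0.003]
contact_force: [0.2, -0.5, 0.9]
gripper_width: 0.1
grasp_force: 0.0
```

```bash
python3 - <<'E'
from h import *
where()
from bench import *
import cv2
i=get_image('side');cv2.imwrite('pics/s1.png',cv2.resize(i['color'][115:295,200:380],None,fx=3.3,fy=3.3,interpolation=2))
E
```

```text
t 1.85 TCP local [ -5.3  52.5 148.3] tool x,z local [-1.0e+00 -3.0e-04  5.8e-03] [-5.8e-03 -1.0e-04 -1.0e+00] F [ 0.2 -0.5  0.9] w 0.1 [ 0.21  0.25 -0.46 -0.   -0.87 -1.65]
```

View pics/s1.png

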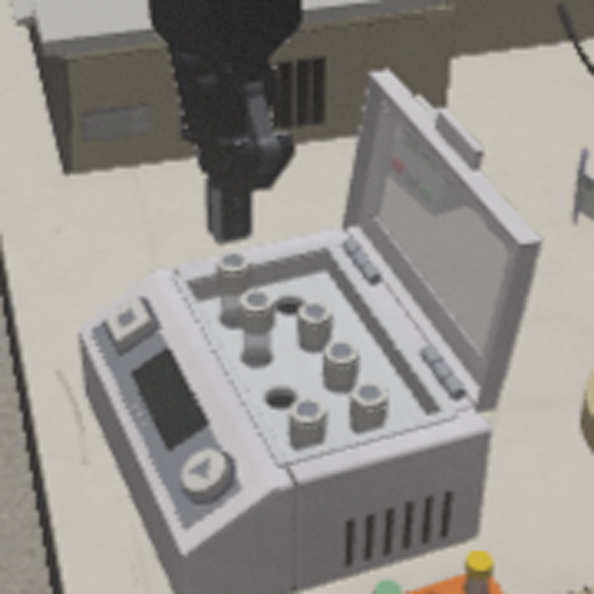

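The closed fingertips are above tube A's cap at (232,262), about 20 mm over it. Pressing down now.

>>> {"op": "carry_out", "data": {"motion": [[0,0,0,0,0,10,-1],[0,0,0,0,0,18,-1],[0,0,0,0,0,25,-1],[0,0,0,0,0,31,-1],[0,0,0,0,0,37,-1]]}}

```text
clock: 2.52
position: [484.7, -59.7, 113.2]
ee_rot: [-0.068, 0.998, -0.0, 0.0]
contact_force: [-0.6, -0.1, 1.5]
gripper_width: 0.3
grasp_force: 1.1
```

>>> {"op": "carry_out", "data": {"motion": [[0,0,0,0,0,0,-1],[0,0,0,0,0,0,-1]]}}

```text
clock: 2.78
position: [484.5, -59.5, 113.2]
ee_rot: [-0.068, 0.998, 0.0, -0.0]
contact_force: [0.3, 0.5, -0.4]
gripper_width: -0.1
grasp_force: 0.0
```

```bash
python3 -c "
from h import *
where()"
```

```text
t 2.77 TCP local [ -3.8  52.4 113.2] tool x,z local [-1.e+00 -0.e+00  3.e-04] [-3.e-04  1.e-04 -1.e+00] F [ 0.3  0.5 -0.4] w -0.1 [ 0.21  0.3  -0.5  -0.   -0.77 -1.65]
```

>>> {"op": "carry_out", "data": {"motion": [[0,0,0,0,0,1.5,-1],[0,0,0,0,0,3,-1],[0,0,0,0,0,3,-1]]}}

```text
clock: 3.15
position: [484.7, -59.5, 110.4]
ee_rot: [-0.068, 0.998, 0.0, 0.0]
contact_force: [0.0, 0.8, -0.4]
gripper_width: -0.1
grasp_force: 0.4
```

>>> {"op": "carry_out", "data": {"motion": [[0,0,0,0,0,1,-1],[0,0,0,0,0,1,-1]]}}

```text
clock: 3.4
position: [484.8, -59.6, 110.0]
ee_rot: [-0.069, 0.998, -0.0, 0.0]
contact_force: [-1.7, 1.2, 4.8]
gripper_width: 0.3
grasp_force: 2.8
```

>>> {"op": "carry_out", "data": {"motion": [[0,0,0,0,0,1,-1],[0,0,0,0,0,1,-1]]}}

```text
clock: 3.65
position: [484.8, -59.6, 109.8]
ee_rot: [-0.069, 0.998, -0.0, 0.0]
contact_force: [-4.3, 1.7, 11.1]
gripper_width: 0.4
grasp_force: 5.6
```

>>> {"op": "carry_out", "data": {"motion": [[0,0,0,0,0,-20,-1],[0,0,0,0,-18,-30,-1],[0,0,0,0,-35,-25,-1],[0,0,0,0,-35,-16,-1],[0,0,0,0,-35,-9,-1]]}}

```text
clock: 4.28
position: [489.2, -94.7, 116.2]
ee_rot: [-0.068, 0.998, -0.0, -0.001]
contact_force: [0.2, -0.4, 2.6]
gripper_width: 0.1
grasp_force: 1.1
```

```bash
python3 -c "
from h import *
where()"
```

```text
t 4.28 TCP local [ -4.   17.  116.2] tool x,z local [-1.0e+00  3.0e-04  1.1e-03] [-1.1e-03 -3.0e-04 -1.0e+00] F [ 0.2 -0.4  2.6] w 0.1 [ 0.14  0.31 -0.47  0.   -0.79 -1.57]
```

>>> {"op": "carry_out", "data": {"motion": [[0,0,0,0,0,4,-1],[0,0,0,0,0,6.5,-1],[0,0,0,0,0,8,-1],[0,0,0,0,0,8,-1]]}}

```text
clock: 4.78
position: [489.0, -94.1, 109.9]
ee_rot: [-0.069, 0.998, -0.0, -0.0]
contact_force: [-2.4, -0.8, 6.9]
gripper_width: 0.1
grasp_force: 3.2
```

>>> {"op": "carry_out", "data": {"motion": [[0,0,0,0,0,0.7,-1],[0,0,0,0,0,0.7,-1]]}}

```text
clock: 5.03
position: [489.0, -94.2, 109.9]
ee_rot: [-0.069, 0.998, -0.0, -0.0]
contact_force: [-3.1, -0.2, 10.5]
gripper_width: 0.3
grasp_force: 5.2
```

>>> {"op": "carry_out", "data": {"motion": [[0,0,0,0,0,-40,-1],[0,0,0,0,0,-95,-1],[0,0,0,0,-5,-140,-1],[0,0,0,-40,-17,-142,-1],[0,0,0,-90,-17,-142,-1]]}}

```text
clock: 5.65
position: [581.4, -98.8, 251.9]
ee_rot: [-0.068, 0.998, 0.0, 0.001]
contact_force: [0.7, 1.0, 0.7]
gripper_width: -0.0
grasp_force: 0.0
```

>>> {"op": "carry_out", "data": {"motion": [[0,0,0,-30,0,0,-1],[0,0,0,-49,0,0,-1],[0,0,0,-49,0,0,-1]]}}

```text
clock: 6.02
position: [629.8, -91.4, 248.9]
ee_rot: [-0.069, 0.998, 0.0, -0.001]
contact_force: [-0.8, -0.2, -0.0]
gripper_width: 0.4
grasp_force: 0.0
```

```bash
python3 - <<'E'
from h import *
where()
from bench import *
import cv2
i=get_image('side');cv2.imwrite('pics/s2.png',cv2.resize(i['color'][60:300,200:440],None,fx=2.5,fy=2.5,interpolation=2))
E
```

```text
t 6.03 TCP local [135.8   1.1 248.9] tool x,z local [-1.0e+00 -5.0e-04  2.2e-03] [-2.2e-03  9.0e-04 -1.0e+00] F [-0.8 -0.2 -0. ] w 0.4 [ 0.11  0.4   0.05 -0.   -1.22 -1.54]
```

View pics/s2.png

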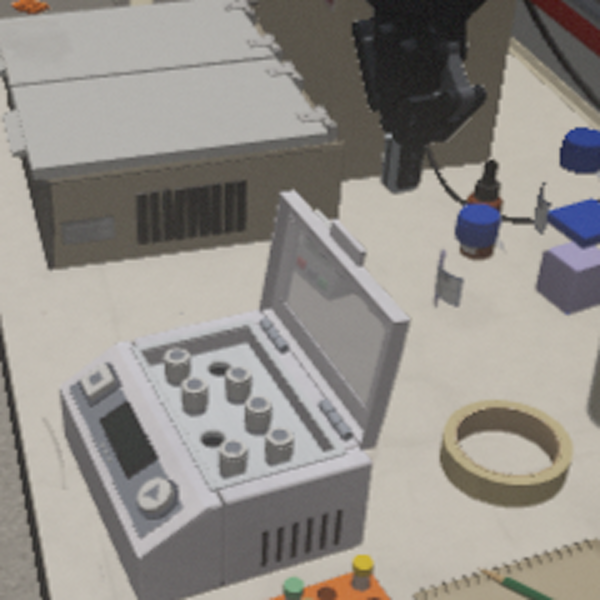

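Both tubes now look level with the others, and the fingers are behind and above the lid. Next I'll lower behind the lid and push it to upright.

>>> {"op": "carry_out", "data": {"motion": [[0,0,0,0,0,32,-1],[0,0,0,0,0,62,-1],[0,0,0,6,0,62,-1],[0,0,0,14,0,62,-1],[0,0,0,22,0,62,-1]]}}

```text
clock: 6.7
position: [607.7, -95.2, 190.6]
ee_rot: [-0.068, 0.998, -0.0, 0.002]
contact_force: [0.7, -0.2, 0.3]
gripper_width: 0.3
grasp_force: 0.7
```

>>> {"op": "carry_out", "data": {"motion": [[0,0,0,8,0,0,-1],[0,0,0,16,0,0,-1],[0,0,0,24,0,0,-1],[0,0,0,32,0,0,-1],[0,0,0,40,0,0,-1]]}}

```text
clock: 7.32
position: [567.3, -100.7, 188.3]
ee_rot: [-0.068, 0.998, 0.0, -0.0]
contact_force: [1.4, 0.4, -0.7]
gripper_width: -0.0
grasp_force: 0.6
```

```bash
python3 - <<'E'
from h import *
where()
from bench import *
import cv2
i=get_image('side');cv2.imwrite('pics/s3.png',cv2.resize(i['color'][60:300,200:440],None,fx=2.5,fy=2.5,interpolation=2))
E
```

```text
t 7.33 TCP local [ 72.6   0.4 188.3] tool x,z local [-1.e+00  1.e-04  4.e-04] [-4.e-04  2.e-04 -1.e+00] F [ 1.4  0.4 -0.7] w -0.0 [ 0.11  0.35 -0.2  -0.   -1.02 -1.54]
```

View pics/s3.png

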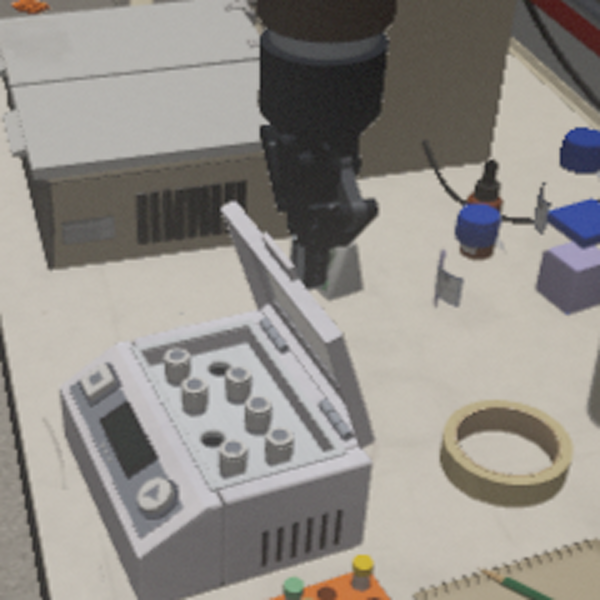

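The lid is being pushed over and is now at about 1.2 rad. I'll continue along the arc.

>>> {"op": "carry_out", "data": {"motion": [[0,0,0,13,3.5,3.5,-1],[0,0,0,26,3.5,9,-1],[0,0,0,36,3.5,15.5,-1],[0,0,0,46,3.5,23.5,-1],[0,0,0,52,3.5,31,-1]]}}

```text
clock: 8.0
position: [514.9, -104.4, 156.9]
ee_rot: [-0.068, 0.998, 0.0, -0.001]
contact_force: [0.1, 0.5, 1.3]
gripper_width: 0.2
grasp_force: 0.6
```

>>> {"op": "carry_out", "data": {"motion": [[0,0,0,6,-3.5,8.5,-1],[0,0,0,10,-3.5,16,-1],[0,0,0,12.5,-3.5,23,-1],[0,0,0,14,-3.5,28,-1],[0,0,0,15,-3.5,31,-1]]}}

```text
clock: 8.62
position: [501.4, -109.8, 126.2]
ee_rot: [-0.068, 0.998, -0.0, -0.0]
contact_force: [-0.7, -0.5, 0.7]
gripper_width: 0.2
grasp_force: 0.4
```

```bash
python3 -c "
from h import *
where()"
```

```text
t 8.62 TCP local [  6.1   0.3 126.2] tool x,z local [-1.e+00 -1.e-04  6.e-04] [-6.e-04 -0.e+00 -1.e+00] F [-0.7 -0.5  0.7] w 0.2 [ 0.1   0.32 -0.43  0.   -0.82 -1.54]
```

>>> {"op": "carry_out", "data": {"motion": [[0,0,0,0,0,2,-1],[0,0,0,0,0,4,-1],[0,0,0,0,0,5,-1],[0,0,0,0,0,5,-1]]}}

```text
clock: 9.12
position: [501.7, -109.7, 122.1]
ee_rot: [-0.068, 0.998, -0.0, 0.0]
contact_force: [-1.6, 0.4, 3.5]
gripper_width: -0.2
grasp_force: 2.1
```

>>> {"op": "carry_out", "data": {"motion": [[0,0,0,0,0,0.7,-1],[0,0,0,0,0,0.7,-1]]}}

```text
clock: 9.38
position: [501.7, -109.7, 122.0]
ee_rot: [-0.069, 0.998, -0.0, 0.0]
contact_force: [-3.2, 1.9, 8.3]
gripper_width: -0.4
grasp_force: 4.1
```

>>> {"op": "carry_out", "data": {"motion": [[0,0,0,0,0,-24,-1],[0,0,0,30,-26,-24,-1],[0,0,0,74,-64,-24,-1],[0,0,0,74,-64,-14,-1],[0,0,0,74,-64,-5,-1]]}}

```text
clock: 10.0
position: [437.5, -183.4, 125.6]
ee_rot: [-0.068, 0.998, -0.0, 0.001]
contact_force: [-0.1, 0.1, 0.1]
gripper_width: -0.3
grasp_force: 0.0
```

>>> {"op": "carry_out", "data": {"motion": [[0,0,0,0,0,0,-1]]}}

```text
clock: 10.12
position: [437.3, -182.7, 124.9]
ee_rot: [-0.069, 0.998, 0.0, -0.001]
contact_force: [0.1, 0.1, 0.8]
gripper_width: 0.2
grasp_force: 0.0
```

```bash
python3 - <<'E'
from h import *
where()
from bench import *
import cv2
i=get_image('side');cv2.imwrite('pics/s4.png',cv2.resize(i['color'][135:295,210:370],None,fx=3.7,fy=3.7,interpolation=2))
E
```

```text
t 10.12 TCP local [-67.4 -63.1 124.9] tool x,z local [-1.     -0.0011  0.0016] [-1.6e-03  4.0e-04 -1.0e+00] F [0.1 0.1 0.8] w 0.2 [-0.05  0.26 -0.52 -0.   -0.79 -1.38]
```

View pics/s4.png

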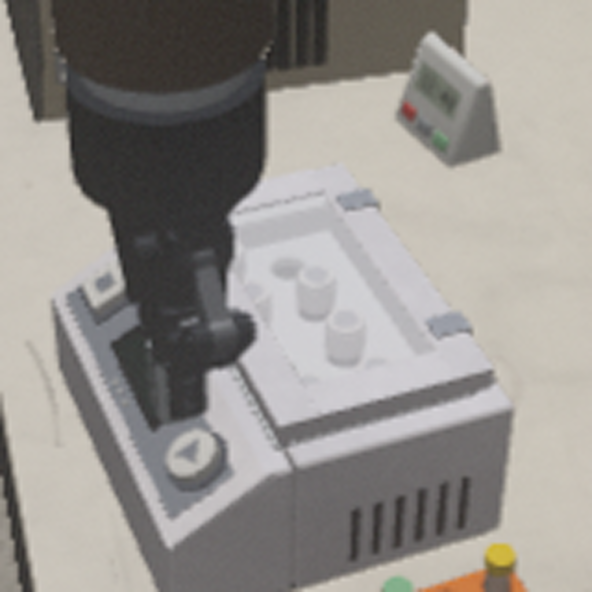

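The lid is shut, and the fingertip is over the start key at (193,455). Lowering to tap it.

>>> {"op": "carry_out", "data": {"motion": [[0,0,0,0,0,10,-1],[0,0,0,0,0,20,-1],[0,0,0,0,0,26,-1],[0,0,0,0,0,29,-1],[0,0,0,0,0,29,-1]]}}

```text
clock: 10.8
position: [437.3, -183.2, 97.2]
ee_rot: [-0.068, 0.998, -0.0, 0.0]
contact_force: [-0.3, 1.3, 4.1]
gripper_width: 0.4
grasp_force: 1.7
```

>>> {"op": "carry_out", "data": {"motion": [[0,0,0,0,0,1,-1],[0,0,0,0,0,2,-1],[0,0,0,0,0,2,-1]]}}

```text
clock: 11.18
position: [437.8, -183.3, 95.5]
ee_rot: [-0.069, 0.998, -0.0, 0.001]
contact_force: [0.8, 1.5, 5.3]
gripper_width: 0.0
grasp_force: 2.4
```

>>> {"op": "carry_out", "data": {"motion": [[0,0,0,0,0,1,-1],[0,0,0,0,0,2,-1],[0,0,0,0,0,2,-1]]}}

```text
clock: 11.55
position: [438.1, -183.3, 95.0]
ee_rot: [-0.069, 0.998, -0.0, 0.001]
contact_force: [-3.3, 3.8, 14.7]
gripper_width: -0.1
grasp_force: 7.4
```

>>> {"op": "carry_out", "data": {"motion": [[0,0,0,0,0,0.5,-1],[0,0,0,0,0,0.5,-1]]}}

```text
clock: 11.8
position: [438.1, -183.4, 94.9]
ee_rot: [-0.069, 0.998, -0.001, 0.001]
contact_force: [-3.0, 5.3, 18.4]
gripper_width: -0.0
grasp_force: 8.8
```

>>> {"op": "carry_out", "data": {"motion": [[0,0,0,0,0,-15,-1],[0,0,0,0,0,-60,-1],[0,0,0,20,0,-110,-1],[0,0,0,60,-20,-130,-1],[0,0,0,60,-20,-130,-1]]}}

```text
clock: 12.42
position: [378.8, -212.1, 223.8]
ee_rot: [-0.067, 0.998, -0.0, 0.002]
contact_force: [0.4, -0.1, -0.1]
gripper_width: -0.1
grasp_force: 0.0
```

```bash
python3 - <<'E'
from h import *
where()
from bench import *
import cv2
i=get_image('side');cv2.imwrite('pics/s5.png',cv2.resize(i['color'][135:345,210:370],None,fx=2.8,fy=2.8,interpolation=2))
E
```

```text
t 12.43 TCP local [-129.3  -84.3  223.8] tool x,z local [-1.      0.0025 -0.003 ] [ 3.e-03 -7.e-04 -1.e+00] F [ 0.4 -0.1 -0.1] w -0.1 [-0.13  0.07 -0.47 -0.   -1.03 -1.3 ]
```

View pics/s5.png

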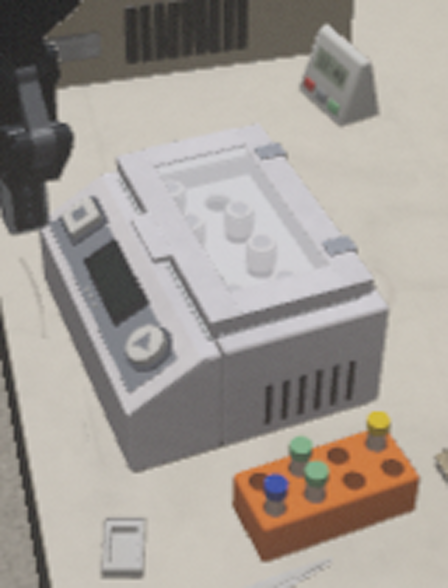

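The lid is flush, the start key at (148,343) has sprung back, and the arm is clear of everything. Handing in.

```bash
python3 -c "
from bench import *
print(job_done())"
```

```text
the job is handed in; nothing more can be done
None
```

I pressed both proud tubes home, shut the lid, then tapped the start key and moved the arm clear; the job was handed in at about 12.4 s, and no verdict came back.

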